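# Post the spent battery stick into the cell collection box

### The job

The tall battery stick on the optical bench is spent: take it near its top and push it, upright, down through the sprung flap in the lid of the clear collection box. Do not just drop it in: keep hold until at least half of it is through the flap, then let go so that it falls inside and the flap shuts behind it. Leave the short battery cell, which is still good, standing where it is.

Things in the scene. Friction and masses are not known exactly. Their poses are not given: they have to be found in the camera images.
- stick_mid (a point): Centre of the spent battery stick: loose white upright cylinder, 33 mm diameter, 105 mm tall (point 52.5 mm above its foot), 0.26 kg, black band half-way up, its top 3 mm a 12 mm steel nub. z up. It stands among a shorter cell and black optics parts (a post holder with a thin steel post, 110 mm tall; a lens tube, 48 mm), at least 110 mm apart centre to centre.
- cell_mid (a point): Centre of the good battery cell: same white cylinder of 33 mm diameter but only 61 mm tall, without the band, standing loose on the bench (point 30.5 mm above its foot). It is to be left alone.
- bin_mouth (a point): Centre of the mouth at the flat top of the lid of the fixed collection box, 185 mm above the bench. z up, x and y along the sides. Box 200 x 200 mm, clear walls, inside 175 mm deep, empty. Mouth 62 mm (x) by 100 mm (y), closed by an aluminium flap 1 mm below the lid's top, hinged at its +x edge (8 mm dark steel rod, 4 mm proud of the lid); its -x edge swings down. Yaw within 0.35 rad.
- flap (a joint): Angle of the flap: 0 shut, 1.45 rad fully open (hanging down). A weak spring shuts it (about 0.5 N at its free edge opens it), so a thing pressed down on it opens it and slides past; the stick's own weight overcomes the flap's grip once it is let go.
Not all that is in view belongs to the job. Leave any blue look-alike of the part that bears stick_mid alone.

How it is judged (in metres and radians):
On the way:
1. the stick, still held and upright within 30 degrees, is pushed down through the flap until about half of it is inside the box (z of stick_mid in the frame of bin_mouth below 0.012 m and x of stick_mid in the frame of bin_mouth between -0.1 and 0.1 m and y of stick_mid in the frame of bin_mouth between -0.1 and 0.1 m and angle between stick_mid's own z axis and vertical below 0.52 rad and value of joint flap above 0.4 rad and contact force between the fingers and stick above 0.5 N), for 0.1 s.
At the end, for the whole second after the job is handed in: The battery stick lies or stands at rest, released, inside the collection box (its centre more than 70 mm below the lid and within 100 mm of the mouth's centre along each side), the flap is shut to within 0.15 rad, and the short cell is within 25 mm of where it stood (z of stick_mid in the frame of bin_mouth below -0.07 m and x of stick_mid in the frame of bin_mouth between -0.1 and 0.1 m and y of stick_mid in the frame of bin_mouth between -0.1 and 0.1 m and value of joint flap below 0.15 rad and linear speed of stick below 0.05 m/s and distance of cell_mid from where it was at the start of the episode below 0.025 m); the robot touches nothing.
It fails at once if the short good cell is pushed over or moved by more than 25 mm (distance of cell_mid from where it was at the start of the episode above 0.025 m).
It also fails if it takes over 42 s, if anything falls off the work surface, if the arm or the gripper's body presses on something with over 40 N, if the wrist force passes 120 N, or if a joint passes its speed limit or range.

### The arm

A 7-joint arm with a two-finger parallel gripper is mounted at the origin on the work surface. World frame = base frame: x ahead of the robot, y to its left, z up, the work surface at z = 0. Lengths are in m, angles in degrees, forces in N, time in s.
With the tool pointing down it reaches from about 0.425 to 1.025 m from the base axis. Payload 3.6 kg.
Tool frame: the origin (TCP) lies between the finger pads; the fingertips stand 19 mm ahead of it and the grasp point (between the pads) is the TCP (tcp_to_tips is the distance from the TCP to the fingertips, in m); z points along the fingers, y is the line along which they close (so a half turn about z gives the same grasp; the last joint's range is limited). The gripper opens to 85 mm and grips with 20 to 120 N. Pads are 22 mm wide; open, the fingers measure 114 mm over their backs; the gripper's body (76 mm by 85 mm) begins 54 mm behind the grasp point. The pads swing forward as they close: fully open they stand 13 mm farther back than shut.
Start: joints at [70.961, 33.873, 2.773, 92.16, -1.908, 54.013, -1.931], TCP at [0.171, -0.704, 0.25] pointing down, gripper open.
Joint ranges: [-153.93, 153.93], [-27.13, 128.08], [-72.61, 78.16], [10.71, 143.7], [-87.88, 267.88], [4.46, 118.87], [-176.78, 176.78]. Speed limits (degrees/s): [147.25, 147.25, 180, 180, 180, 180, 180].

### API

Orientations are given as a 3x3 rotation matrix whose columns are the frame's x, y, z axes.
In Python, from cell import get_obs, get_image, close_job, tcp_to_tips gives the robot as it stands.
- The arm moves only by the tool servo_tool, never from a script. Its argument "moves" is a list of rows, each a list of 7 numbers: the opening in per cent of the stroke, from 0 (shut) to 100 (fully open), then the shift along the tool's x, y, z in mm, then the turn, a rotation vector about the tool's x, y, z in degrees. A call has exactly 8 rows; each row is the pose to reach, as a shift and turn from the pose commanded when the call began, along the tool's axes at that moment; what a row does not reach only later rows make up. A row lasts 1/8 s, in which the tool goes at most 62.5 mm and 10.7 degrees, less where a joint would pass 70% of its speed; a pose out of reach is approached as far as the arm can. A call with a gripper value outside its range is refused whole. The fingers move at their own pace and stop on an object; the grip force is fixed at half the most. Time passes only in rows, so rows that repeat a pose let the fingers close, or fill a call up. It gives the time, the measured TCP pose, the force, the opening and the grip force at its end, in the units of the state.
- get_obs(): the state, without advancing time (a new reading comes with each control period).
- get_image(name): name is "side" or "top" or "wrist"; returns a dict with "pixels" (420x560x3 uint8, red, green, blue), "mtx" (3x3 intrinsics, pixels), "R" (3x3) and "t" (3): a world point X has camera coordinates R X + t. Camera axes: x right, y down, z forward; pixel columns grow to the right and rows downward; lengths in m; the calibration is good to about 2 mm. A picture is of the moment at which its call begins. There is no depth.
- close_job(): hands the job in; it is judged then, once.
The state is a dict: "t": time; "qpos": joint angles; "joint_vel": joint speeds; "tau": joint torques, N m; "tcp_pos": TCP position; "eef_rot": TCP orientation; "wrist_force": force on the tool from outside, world axes, zero at the start; "ft_torque": the same for the moment, N m; "gripper_width": finger opening in m; "grip_force": force on a finger pad.
Only numpy, scipy, OpenCV 4.12 (cv2) and the standard library are available. Lean on these libraries where they do the work, as an engineer would, in place of code of your own. Each camera call takes 0.05 s, during which the arm holds its last target. There are 200 camera calls.

## Working session

There is one attempt and no reset: what is moved stays moved. The work goes in short steps, Python scripts to look and compute and a tool call to move; the robot and the scene stay as the last step left them, time stands still between calls to the robot, and variables do not carry over. Pictures are saved under pics/ and viewed, at most 10 in all, crops included, and the job is handed in when it is done.

Besides the shell and the picture viewer there is one more tool, called by a JSON object that holds its "name" and its "arguments", one argument or row to a line. servo_tool: Moves the arm, as the interface text tells. Its arguments: {"type":"object","properties":{"moves":{"type":"array"}},"required":["moves"]}

```bash
mkdir -p pics; cat > h.py <<'E'
import numpy as np, cv2
from cell import get_obs, get_image, close_job, tcp_to_tips
def snap(n,f):
    d=get_image(n); cv2.imwrite(f'pics/{f}.png',d['pixels'][:,:,::-1]); np.savez(f'pics/{f}.npz',**{k:np.array(v) for k,v in d.items()}); return d
def load(f): return dict(np.load(f'pics/{f}.npz'))
def ray(d,u,v):
    r=d['R'].T@np.linalg.inv(d['mtx'])@np.array([u,v,1.]); return -d['R'].T@d['t'], r/np.linalg.norm(r)
def onz(d,u,v,z):
    c,r=ray(d,u,v); return c+r*(z-c[2])/r[2]
def proj(d,X):
    p=d['mtx']@(d['R']@np.array(X)+d['t']); return p[:2]/p[2]
def tri(*L):
    A=0;b=0
    for d,u,v in L:
        c,r=ray(d,u,v);P=np.eye(3)-np.outer(r,r);A=A+P;b=b+P@c
    return np.linalg.solve(A,b)
E
python3 - <<'E'
from h import *
a=snap('side','s0');b=snap('top','t0')
for d in(a,b): print(-d['R'].T@d['t'],d['R'].round(2).tolist(),d['mtx'][0])
o=get_obs();print(o['t'],o['eef_rot'],o['tcp_pos'])
E
```

```text
[0.29911965 0.63601115 0.62242507] [[-0.94, -0.34, 0.01], [-0.2, 0.55, -0.81], [0.28, -0.76, -0.58]] [394.0470975    0.         284.63860736]
[ 0.26050119 -0.01055015  1.39322321] [[0.06, -1.0, -0.0], [-0.98, -0.06, -0.21], [0.21, 0.01, -0.98]] [486.49127339   0.         284.1222468 ]
0.1 [[ 9.71599289e-01  2.36631558e-01 -5.71595641e-04]
 [ 2.36632230e-01 -9.71597337e-01  1.95026443e-03]
 [-9.38666918e-05 -2.03013349e-03 -9.99997935e-01]] [ 0.17133591 -0.70373089  0.24924861]
```

```bash
sleep 1; ls pics
```

```text
s0.npz
s0.png
t0.npz
t0.png
```

View pics/s0.png

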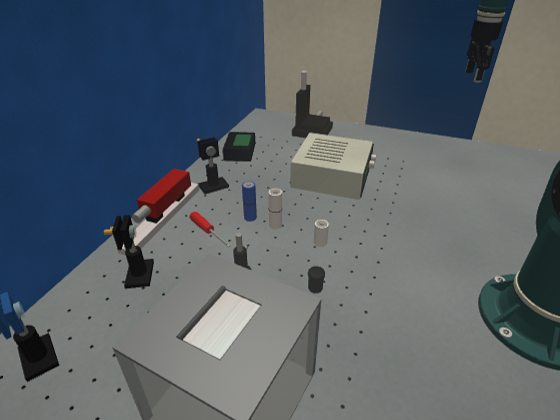

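View pics/t0.png

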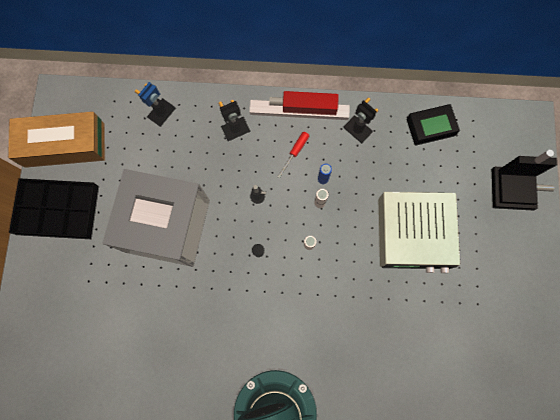

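Candidates for the stick:
- White banded cylinder: side (275,208), top (322,197).
- Blue look-alike: side (249,202), top (325,173).
- Short white cell: side (321,232), top (310,242).
- Steel post: side (240,250), top (258,195).

I choose the banded white one. The box mouth is at side (222,322), top (152,213).

```bash
python3 - <<'E'
from h import *
s,t=load('s0'),load('t0')
def white(d,roi):
    x0,y0,x1,y1=roi; p=d['pixels'][y0:y1,x0:x1]; hsv=cv2.cvtColor(p,cv2.COLOR_RGB2HSV)
    m=((hsv[...,2]>150)&(hsv[...,1]<60)).astype(np.uint8); m=cv2.morphologyEx(m,cv2.MORPH_CLOSE,np.ones((5,5)))
    n,l,st,c=cv2.connectedComponentsWithStats(m); i=1+np.argmax(st[1:,4])
    return c[i]+[x0,y0],st[i]+[x0,y0,0,0,0],(l==i),(x0,y0)
for nm,sr,tr,h in(('stick',(262,180,290,235),(310,183,335,212),.105),('cell',(308,212,335,252),(298,230,324,255),.061)):
    cs,ss,ms,_=white(s,sr); ct,stt,mt,_=white(t,tr)
    X=tri((s,*cs),(t,*ct)); print(nm,cs,ss,ct,stt,'tri',X.round(4))
    print(' top-centre via side',onz(s,cs[0],ss[1]+6,h).round(3),'proj foot/top',[proj(s,[X[0],X[1],z]).round(1) for z in(0,h)],[proj(t,[X[0],X[1],z]).round(1) for z in(0,h)])
for nm,d,roi in(('side',s,(170,280,270,365)),('top',t,(120,188,182,236))):
    c,st,m,o=white(d,roi)
    cn=max(cv2.findContours(m.astype(np.uint8),0,1)[0],key=cv2.contourArea)
    q=cv2.approxPolyDP(cn,6,True)[:,0]+np.array(o); P=np.array([onz(d,*p,.184) for p in q])
    print(nm,c,q.tolist(),P.round(3).tolist(),'mean',P.mean(0).round(4))
im=np.hstack([cv2.resize(s['pixels'][175:260,220:345],(0,0),fx=3.2,fy=3.2,interpolation=2),cv2.resize(s['pixels'][280:365,165:290],(0,0),fx=3.2,fy=3.2,interpolation=2)])
im2=np.hstack([cv2.resize(t['pixels'][160:260,300:340],(160*2,400*2)[::1] if 0 else (160,400),interpolation=2),cv2.resize(t['pixels'][160:270,100:215],(418,400),interpolation=2)])
c=np.zeros((272+320,800,3),np.uint8);c[:272]=im;im2=cv2.resize(im2,(0,0),fx=.8,fy=.8);c[272:,:im2.shape[1]]=im2
cv2.imwrite('pics/c0.png',c[:,:,::-1])
E
```

```text
stick [275.06024096 191.69879518] [269 188  13   8  83] [321.99378882 191.56521739] [316 183  13  17 161] tri [ 0.589  -0.0931  0.1036]
 top-centre via side [ 0.582 -0.082  0.105] proj foot/top [array([274.5, 225.5]), array([274.1, 190.9])] [array([319.5, 201. ]), array([322.2, 192.3])]
cell [321.675 223.4  ] [315 219  14  10  80] [307.13577023 243.63446475] [298 230  26  25 383] tri [ 0.4556 -0.0601  0.0662]
 top-centre via side [ 0.46  -0.061  0.061] proj foot/top [array([321.7, 245.7]), array([323.3, 225.7])] [array([306. , 245.4]), array([307. , 242.4])]
side [221.52827266 324.05228505] [[227, 291], [183, 339], [218, 358], [259, 306]] [[0.513, 0.291, 0.184], [0.529, 0.384, 0.184], [0.473, 0.393, 0.184], [0.458, 0.3, 0.184]] mean [0.4931 0.3421 0.184 ]
top [150.82973893 213.06129398] [[135, 200], [130, 220], [167, 226], [172, 206]] [[0.521, 0.388, 0.184], [0.468, 0.394, 0.184], [0.458, 0.299, 0.184], [0.511, 0.292, 0.184]] mean [0.4894 0.3434 0.184 ]
```

View pics/c0.png

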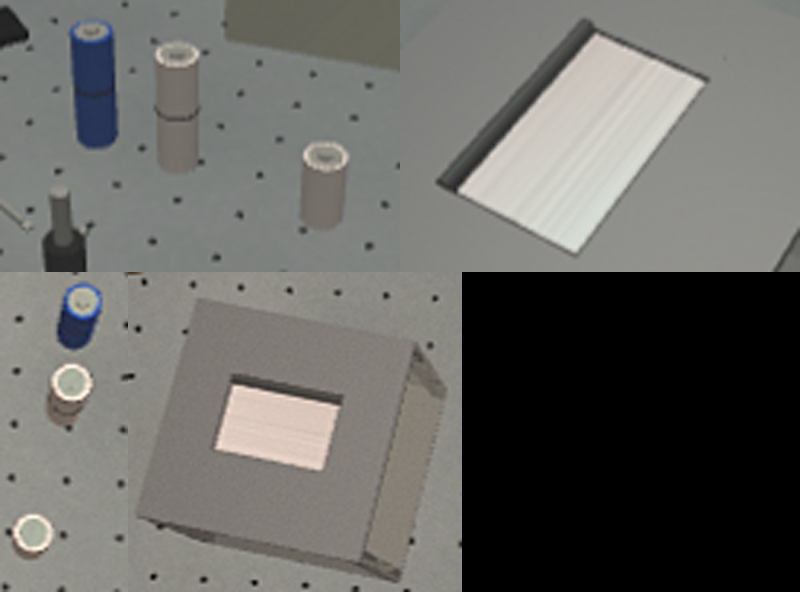

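The crop confirms the pick: the white banded stick is at crop (178,105). The blue stick, about 70 mm off in +x, and the short cell are separate. The box hinge rod is on the +x side of the mouth. Next I work out the move to above the stick.

```bash
cat >> h.py <<'E'
def go(o,X,yaxis=None):
    R=o['eef_rot'] if not isinstance(o['eef_rot'],list) else np.array(o['eef_rot']); R=np.array(R)
    print('shift mm',(1e3*R.T@(np.array(X)-o['tcp_pos'])).round(1))
    if yaxis is not None:
        y=np.array([*yaxis,0.]);y/=np.linalg.norm(y);z=np.array([0,0,-1.]);T=np.c_[np.cross(y,z),y,z]
        print('turn deg',np.degrees(cv2.Rodrigues(R.T@T)[0].ravel()).round(2))
E
python3 - <<'E'
from h import *
s,t=load('s0'),load('t0')
print(onz(s,275.6,192.2,.102),onz(t,321.9,194.7,.102),tri((s,275.6,192.2),(t,321.9,194.7)))
print(tri((s,249,184.5),(t,325.6,168.5)),onz(t,258,190,.11))
go(get_obs(),[.582,-.090,.25],(0,-1))
E
```

```text
[ 0.58525194 -0.09353137  0.102     ] [ 0.58306816 -0.09287389  0.102     ] [ 0.58390266 -0.09264541  0.1025624 ]
[ 0.6574465  -0.09978571  0.10395531] [0.58401232 0.08174964 0.11      ]
shift mm [ 5.442e+02 -4.991e+02  2.000e-01]
turn deg [-0.12  0.02 13.69]
```

{"name": "servo_tool", "arguments": {
  "moves": [
    [100, 30, -27, 0, 0, 0, 0],
    [100, 70, -64, 0, 0, 0, 2],
    [100, 110, -101, 0, 0, 0, 4],
    [100, 150, -138, 0, 0, 0, 6],
    [100, 190, -174, 0, 0, 0, 8],
    [100, 230, -211, 0, 0, 0, 10],
    [100, 270, -248, 0, 0, 0, 12],
    [100, 310, -284, 0, 0, 0, 13.7]
  ]
}}

```text
t: 1.1
tcp_pos: [0.4061, -0.3534, 0.2501]
eef_rot: [[1.0, -0.001, -0.0], [-0.001, -1.0, 0.0], [-0.0, -0.0, -1.0]]
wrist_force: [0.1, -0.0, -0.1]
gripper_width: 0.0852
grip_force: 0.0
```

```bash
python3 -c "
from h import *
go(get_obs(),[.584,-.093,.25],(0,-1))"
```

```text
shift mm [ 1.775e+02 -2.606e+02  1.000e-01]
turn deg [-0.02  0.02 -0.07]
```

{"name": "servo_tool", "arguments": {
  "moves": [
    [100, 26, -38, 0, 0, 0, 0],
    [100, 56, -82, 0, 0, 0, 0],
    [100, 86, -126, 0, 0, 0, 0],
    [100, 116, -170, 0, 0, 0, 0],
    [100, 146, -214, 0, 0, 0, 0],
    [100, 168, -246, 0, 0, 0, 0],
    [100, 178, -261, 0, 0, 0, 0],
    [100, 178, -261, 0, 0, 0, 0]
  ]
}}

```text
t: 2.1
tcp_pos: [0.5836, -0.0936, 0.25]
eef_rot: [[1.0, 0.002, -0.001], [0.002, -1.0, -0.0], [-0.001, 0.0, -1.0]]
wrist_force: [-0.5, -1.0, 0.4]
gripper_width: 0.0848
grip_force: 0.0
```

```bash
python3 - <<'E'
from h import *
d=snap('wrist','w1');o=get_obs();print(o['t'],o['tcp_pos'],proj(d,[.584,-.093,.105]),proj(d,[.584,-.093,.05]),-d['R'].T@d['t'])
E
```

```text
2.15 [ 0.58270804 -0.09537515  0.24994649] [277.40770745 201.27536307] [277.22484567 186.08580068] [ 0.65857446 -0.09196134  0.37246061]
```

View pics/w1.png

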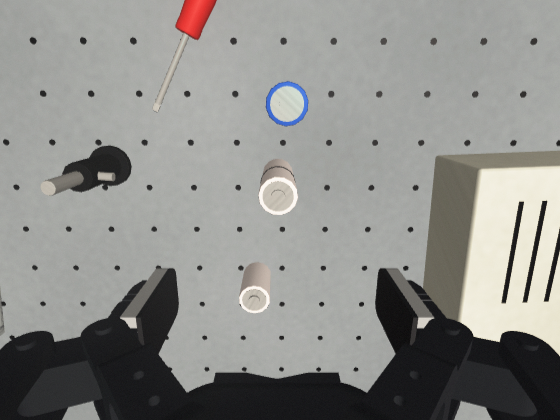

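Wrist view: stick top disc at (278,196), blue look-alike top at (287,103), short cell at (255,300), and the beige box's left base edge at about column 435. I'm checking clearances before going down.

```bash
python3 - <<'E'
from h import *
d=load('w1');print('stick',onz(d,278,196,.103),'box',onz(d,435,157,0),onz(d,425,270,0),'blue',onz(d,287,103,.104),'post',onz(d,48,187,.11),'cell',onz(d,255,300,.06))
go(get_obs(),[.586,-.093,.088],(0,-1))
E
```

```text
stick [ 0.58793279 -0.09348302  0.103     ] box [ 0.6053232  -0.26601684  0.        ] [ 0.46841337 -0.27271266  0.        ] blue [ 0.66071834 -0.10006502  0.104     ] post [0.59688026 0.08873503 0.11      ] cell [ 0.46410549 -0.06995541  0.06      ]
shift mm [  3.5  -2.5 161.9]
turn deg [ 0.05  0.09 -0.06]
```

{"name": "servo_tool", "arguments": {
  "moves": [
    [100, 2, 0, 20, 0, 0, 0],
    [100, 2, 0, 50, 0, 0, 0],
    [100, 2, 0, 80, 0, 0, 0],
    [100, 2, 0, 110, 0, 0, 0],
    [100, 2, 0, 135, 0, 0, 0],
    [100, 2, 0, 155, 0, 0, 0],
    [100, 2, 0, 162, 0, 0, 0],
    [100, 2, 0, 162, 0, 0, 0]
  ]
}}

```text
t: 3.15
tcp_pos: [0.5849, -0.0958, 0.0883]
eef_rot: [[1.0, -0.002, -0.001], [-0.002, -1.0, -0.001], [-0.001, 0.001, -1.0]]
wrist_force: [1.4, 0.2, -0.8]
gripper_width: 0.0854
grip_force: 0.0
```

{"name": "servo_tool", "arguments": {
  "moves": [
    [60, 0, 0, 0, 0, 0, 0],
    [40, 0, 0, 0, 0, 0, 0],
    [20, 0, 0, 0, 0, 0, 0],
    [0, 0, 0, 0, 0, 0, 0],
    [0, 0, 0, 0, 0, 0, 0],
    [0, 0, 0, 0, 0, 0, 0],
    [0, 0, 0, 0, 0, 0, 0],
    [0, 0, 0, 0, 0, 0, 0]
  ]
}}

```text
t: 4.15
tcp_pos: [0.5861, -0.0943, 0.0891]
eef_rot: [[1.0, -0.0, 0.001], [-0.0, -1.0, -0.0], [0.001, 0.0, -1.0]]
wrist_force: [-0.9, 0.1, 5.8]
gripper_width: 0.0315
grip_force: 59.1
```

{"name": "servo_tool", "arguments": {
  "moves": [
    [0, 0, 0, -10, 0, 0, 0],
    [0, 0, 0, -40, 0, 0, 0],
    [0, 0, 0, -80, 0, 0, 0],
    [0, 0, 0, -120, 0, 0, 0],
    [0, 0, 0, -160, 0, 0, 0],
    [0, 0, 0, -200, 0, 0, 0],
    [0, 0, 0, -225, 0, 0, 0],
    [0, 0, 0, -225, 0, 0, 0]
  ]
}}

```text
t: 5.15
tcp_pos: [0.5863, -0.0942, 0.3152]
eef_rot: [[1.0, -0.0, 0.004], [-0.0, -1.0, -0.0], [0.004, 0.0, -1.0]]
wrist_force: [-0.5, 0.2, -3.0]
gripper_width: 0.0317
grip_force: 59.7
```

```bash
python3 - <<'E'
from h import *
o=get_obs();print(o['t'],o['tcp_pos'],o['gripper_width'],o['grip_force'],o['wrist_force'])
go(o,[.488,.343,.313],(-.16,-.987))
a=snap('side','s1');b=snap('wrist','w2')
cv2.imwrite('pics/c1.png',np.hstack([a['pixels'][:,:400],b['pixels'][:,80:480]])[:,:,::-1])
E
```

```text
5.15 [ 0.5863151  -0.09424208  0.31515496] 0.03170569963636969 59.74362373352051 [-0.50330686  0.15093359 -2.97923657]
shift mm [ -98.4 -437.2    1.6]
turn deg [ 0.   -0.23  9.19]
```

View pics/c1.png

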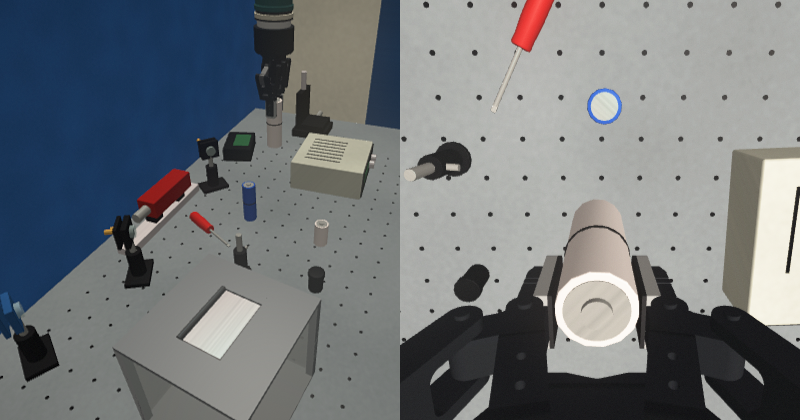

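The side view shows the stick held upright at (275,120), and the short cell is unmoved at (321,232). Next I carry it over the mouth.

{"name": "servo_tool", "arguments": {
  "moves": [
    [0, -4, -20, 0, 0, 0, 0],
    [0, -15, -65, 0, 0, 0, 1],
    [0, -26, -115, 0, 0, 0, 2],
    [0, -38, -170, 0, 0, 0, 4],
    [0, -50, -225, 0, 0, 0, 6],
    [0, -63, -280, 0, 0, 0, 8],
    [0, -74, -330, 0, 0, 0, 9],
    [0, -83, -370, 0, 0, 0, 9]
  ]
}}

```text
t: 6.25
tcp_pos: [0.4996, 0.2796, 0.3118]
eef_rot: [[0.988, -0.153, -0.003], [-0.153, -0.988, -0.0], [-0.003, 0.001, -1.0]]
wrist_force: [1.0, -0.1, -1.8]
gripper_width: 0.0314
grip_force: 59.9
```

{"name": "servo_tool", "arguments": {
  "moves": [
    [0, -5, -25, 0, 0, 0, 0],
    [0, -8, -45, 0, 0, 0, 0],
    [0, -9, -58, 0, 0, 0, 0],
    [0, -9, -58, 0, 0, 0, 0],
    [0, -9, -58, 0, 0, 0, 0],
    [0, -9, -58, 0, 0, 0, 0],
    [0, -9, -58, 0, 0, 0, 0],
    [0, -9, -58, 0, 0, 0, 0]
  ]
}}

```text
t: 7.25
tcp_pos: [0.503, 0.3342, 0.3134]
eef_rot: [[0.988, -0.157, 0.0], [-0.157, -0.988, 0.0], [0.0, -0.0, -1.0]]
wrist_force: [0.1, -1.5, -1.7]
gripper_width: 0.0314
grip_force: 59.9
```

```bash
python3 - <<'E'
from h import *
o=get_obs();print(o['t'],o['tcp_pos'],o['gripper_width'],o['wrist_force'])
go(o,[.488,.343,.313],(-.16,-.987))
a=snap('side','s2');b=snap('top','t2');w=snap('wrist','w3')
x=np.array([.987,-.16,0]);y=np.array([.16,.987,0]);C=np.array([.495,.3415,.185])
im=[]
for d in(a,b,w):
    p=d['pixels'].copy()
    q=np.array([proj(d,C+x*i*.031+y*j*.05) for i,j in((1,1),(1,-1),(-1,-1),(-1,1))]).astype(int)
    cv2.polylines(p,[q],True,(255,0,0),1); im.append(p)
r=np.hstack([im[0][140:400,80:340],cv2.resize(im[1][150:280,90:220],(260,260)),cv2.resize(im[2],(280,260))])
cv2.imwrite('pics/c2.png',r[:,:,::-1])
E
```

```text
7.25 [0.50298125 0.33416028 0.31340561] 0.03141101994079928 [ 0.1350385  -1.46962933 -1.65225652]
shift mm [-16.2  -6.4   0.4]
turn deg [-0.   -0.01  0.16]
```

View pics/c2.png

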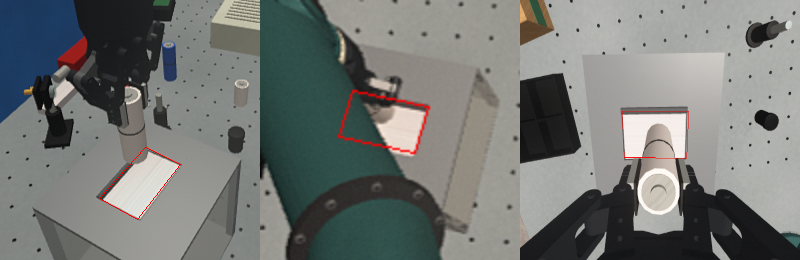

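The side and wrist views show the stick above the mouth's +x part. It needs about 14 mm towards the free edge. I shift it and come down to just above the flap.

{"name": "servo_tool", "arguments": {
  "moves": [
    [0, -7, -3, 0, 0, 0, 0],
    [0, -14, -6, 0, 0, 0, 0],
    [0, -14, -6, 0, 0, 0, 0],
    [0, -14, -6, 10, 0, 0, 0],
    [0, -14, -6, 20, 0, 0, 0],
    [0, -14, -6, 30, 0, 0, 0],
    [0, -14, -6, 30, 0, 0, 0],
    [0, -14, -6, 30, 0, 0, 0]
  ]
}}

```text
t: 8.4
tcp_pos: [0.4902, 0.3427, 0.2832]
eef_rot: [[0.988, -0.157, 0.0], [-0.157, -0.988, 0.0], [0.0, -0.0, -1.0]]
wrist_force: [-0.2, 0.5, -2.4]
gripper_width: 0.0317
grip_force: 59.9
```

```bash
python3 - <<'E'
from h import *
o=get_obs();print(o['t'],o['tcp_pos'])
go(o,[.490,.342,.22],(-.16,-.987))
a=snap('side','s3');w=snap('wrist','w4')
r=np.hstack([cv2.resize(a['pixels'][230:390,150:310],(400,400),interpolation=2),cv2.resize(w['pixels'][140:400,150:410],(400,400),interpolation=2)])
cv2.imwrite('pics/c3.png',r[:,:,::-1])
E
```

```text
8.4 [0.49019094 0.34267669 0.28324201]
shift mm [-0.1  0.7 63.2]
turn deg [-0.   -0.    0.18]
```

View pics/c3.png

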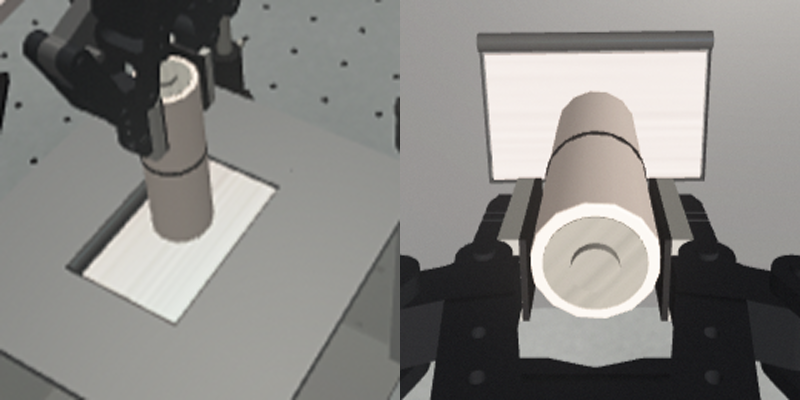

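Both views show the foot inside the mouth, clear of the rod and the free edge (left crop foot at (180,235)). Pushing down.

{"name": "servo_tool", "arguments": {
  "moves": [
    [0, 0, 0, 6, 0, 0, 0],
    [0, 0, 0, 15, 0, 0, 0],
    [0, 0, 0, 25, 0, 0, 0],
    [0, 0, 0, 35, 0, 0, 0],
    [0, 0, 0, 45, 0, 0, 0],
    [0, 0, 0, 55, 0, 0, 0],
    [0, 0, 0, 64, 0, 0, 0],
    [0, 0, 0, 66, 0, 0, 0]
  ]
}}

```text
t: 9.5
tcp_pos: [0.4895, 0.3422, 0.2163]
eef_rot: [[0.988, -0.157, -0.001], [-0.157, -0.988, -0.001], [-0.001, 0.001, -1.0]]
wrist_force: [-1.8, 0.1, -1.6]
gripper_width: 0.0315
grip_force: 59.9
```

{"name": "servo_tool", "arguments": {
  "moves": [
    [0, 0, 0, 0, 0, 0, 0],
    [0, 0, 0, 0, 0, 0, 0],
    [0, 0, 0, 0, 0, 0, 0],
    [0, 0, 0, 0, 0, 0, 0],
    [0, 0, 0, 0, 0, 0, 0],
    [0, 0, 0, 0, 0, 0, 0],
    [0, 0, 0, 0, 0, 0, 0],
    [0, 0, 0, 0, 0, 0, 0]
  ]
}}

```text
t: 10.5
tcp_pos: [0.4901, 0.3427, 0.2174]
eef_rot: [[0.988, -0.157, 0.0], [-0.157, -0.988, 0.0], [0.0, -0.0, -1.0]]
wrist_force: [-1.4, 0.8, -2.4]
gripper_width: 0.0317
grip_force: 59.9
```

```bash
python3 - <<'E'
from h import *
a=snap('side','s4');w=snap('wrist','w5')
r=np.hstack([cv2.resize(a['pixels'][230:390,150:310],(400,400),interpolation=2),cv2.resize(w['pixels'][140:400,150:410],(400,400),interpolation=2)])
cv2.imwrite('pics/c4.png',r[:,:,::-1])
E
```

```text
(no output)
```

View pics/c4.png

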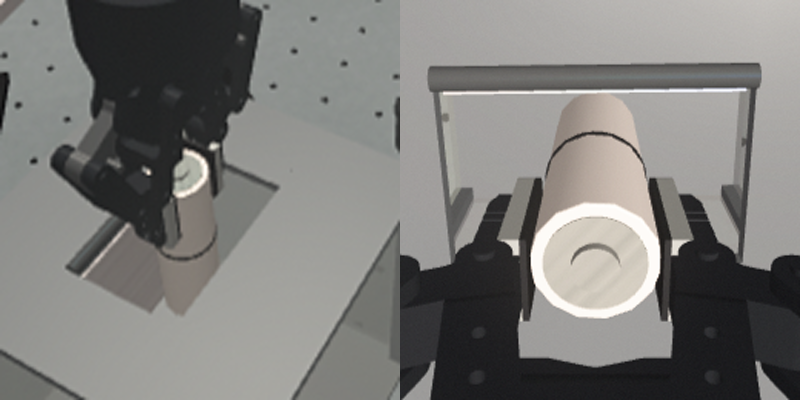

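The flap hangs open with the stick upright between the fingers; the band is at left crop (188,255). I check the band height against the lid before letting go.

```bash
python3 - <<'E'
from h import *
a=load('s4')
c,_=ray(a,225,332); v=c[:2]-[.49,.3427]; v/=np.linalg.norm(v)
for z in(.175,.181,.187,.193,.2): print(z,proj(a,[*(np.array([.49,.3427])+v*.0165),z]).round(1))
E
```

```text
0.175 [226.5 337. ]
0.181 [226.1 334.2]
0.187 [225.7 331.4]
0.193 [225.4 328.5]
0.2 [224.9 325.1]
```

The band is at z ≈ 0.183, about 2 mm below the lid, so the depth is good. Releasing.

{"name": "servo_tool", "arguments": {
  "moves": [
    [100, 0, 0, 0, 0, 0, 0],
    [100, 0, 0, 0, 0, 0, 0],
    [100, 0, 0, 0, 0, 0, 0],
    [100, 0, 0, 0, 0, 0, 0],
    [100, 0, 0, 0, 0, 0, 0],
    [100, 0, 0, 0, 0, 0, 0],
    [100, 0, 0, -10, 0, 0, 0],
    [100, 0, 0, -20, 0, 0, 0]
  ]
}}

```text
t: 11.6
tcp_pos: [0.4901, 0.3427, 0.2381]
eef_rot: [[0.988, -0.157, 0.0], [-0.157, -0.988, 0.0], [0.0, -0.0, -1.0]]
wrist_force: [-0.6, -0.1, -0.3]
gripper_width: 0.085
grip_force: 0.0
```

{"name": "servo_tool", "arguments": {
  "moves": [
    [100, 0, 0, -20, 0, 0, 0],
    [100, 0, 0, -50, 0, 0, 0],
    [100, 0, 0, -80, 0, 0, 0],
    [100, 0, 0, -100, 0, 0, 0],
    [100, 0, 0, -120, 0, 0, 0],
    [100, 0, 0, -130, 0, 0, 0],
    [100, 0, 0, -130, 0, 0, 0],
    [100, 0, 0, -130, 0, 0, 0]
  ]
}}

```text
t: 12.6
tcp_pos: [0.4896, 0.3423, 0.3665]
eef_rot: [[0.988, -0.157, -0.001], [-0.157, -0.988, -0.001], [-0.001, 0.001, -1.0]]
wrist_force: [-0.6, 0.2, -0.4]
gripper_width: 0.0851
grip_force: 0.0
```

```bash
python3 - <<'E'
from h import *
a=snap('side','s5');w=snap('wrist','w6');print(get_obs()['t'])
r=np.hstack([a['pixels'][:,60:360],w['pixels'][:,60:500]])
cv2.imwrite('pics/c5.png',r[:,:,::-1])
E
```

```text
12.7
```

View pics/c5.png

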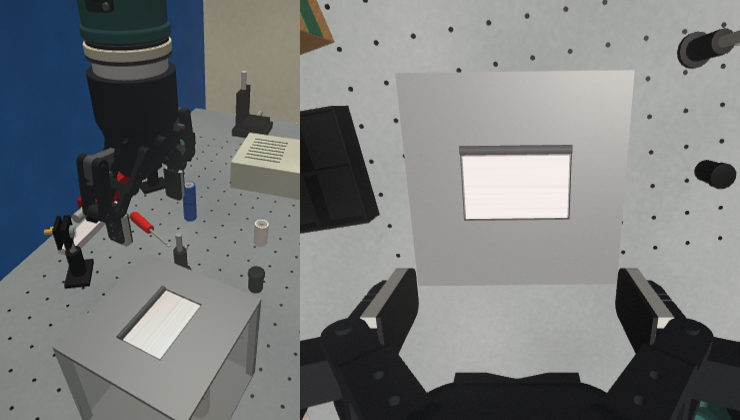

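The flap is shut (right crop (515,185)), the stick is out of sight inside the box, and the short cell is still at side (321,232). I allow a second or two for settling, then hand in.

{"name": "servo_tool", "arguments": {
  "moves": [
    [100, 0, 0, 0, 0, 0, 0],
    [100, 0, 0, 0, 0, 0, 0],
    [100, 0, 0, 0, 0, 0, 0],
    [100, 0, 0, 0, 0, 0, 0],
    [100, 0, 0, 0, 0, 0, 0],
    [100, 0, 0, 0, 0, 0, 0],
    [100, 0, 0, 0, 0, 0, 0],
    [100, 0, 0, 0, 0, 0, 0]
  ]
}}

```text
t: 13.7
tcp_pos: [0.49, 0.3426, 0.3673]
eef_rot: [[0.988, -0.157, 0.0], [-0.157, -0.988, 0.0], [-0.0, -0.0, -1.0]]
wrist_force: [0.1, -0.6, -0.4]
gripper_width: 0.0855
grip_force: 0.0
```

{"name": "servo_tool", "arguments": {
  "moves": [
    [100, 0, 0, 0, 0, 0, 0],
    [100, 0, 0, 0, 0, 0, 0],
    [100, 0, 0, 0, 0, 0, 0],
    [100, 0, 0, 0, 0, 0, 0],
    [100, 0, 0, 0, 0, 0, 0],
    [100, 0, 0, 0, 0, 0, 0],
    [100, 0, 0, 0, 0, 0, 0],
    [100, 0, 0, 0, 0, 0, 0]
  ]
}}

```text
t: 14.7
tcp_pos: [0.49, 0.3426, 0.3673]
eef_rot: [[0.988, -0.157, -0.0], [-0.157, -0.988, -0.0], [-0.0, 0.0, -1.0]]
wrist_force: [0.3, -0.3, 0.1]
gripper_width: 0.0854
grip_force: 0.0
```

```bash
python3 -c "
from cell import *
print(close_job())"
```

```text
the job is handed in; nothing more can be done
None
```

I pushed the spent stick through the flap, held it until about half was inside, and released it; the flap shut behind it, the short cell stands where it was, and the job was handed in at about 15 s (no verdict was returned).

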